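# Quick spin in the bench microcentrifuge

### The arm

A 6-joint arm with a two-finger parallel gripper is mounted at the origin on the work surface. World frame = base frame: x ahead of the robot, y to its left, z up, the work surface at z = 0. Lengths are in m, angles in rad, forces in N, time in s.
With the tool pointing down it reaches from about 0.225 to 0.875 m from the base axis. Payload 3.4 kg.
Tool frame: the origin (TCP) lies at the very end of the fingers, on their centre line; the grasp point (between the pads) lies 19 mm behind it; z points along the fingers, y is the direction in which the jaws open and shut (so a half turn about z gives the same grasp; the last joint's range is limited). The gripper opens to 85 mm and grips with 20 to 120 N. Pads are 22 mm wide; open, the fingers measure 114 mm over their backs; the gripper's body (76 mm by 85 mm) begins 54 mm behind the grasp point. The pads swing forward as they close: fully open they stand 13 mm farther back than shut.
Start: joints at [-1.274, 0.276, 1.505, -0, 1.361, -0.121], TCP at [0.233, -0.526, 0.231] pointing down, gripper open.
Joint ranges: [-2.89, 2.89], [-0.75, 2.08], [0.22, 2.7], [-1.18, 4.32], [0.11, 2.71], [-2.7, 2.7]. Speed limits (rad/s): [2.57, 2.57, 3.14, 3.14, 3.14, 3.14].

### API

Orientations are given as a unit quaternion [w, x, y, z].
In Python, from rig import manip, eyes gives the robot as it stands. The module is installed in compiled form; this text tells all that it offers.
- The arm moves only by the tool servo_tool, never from a script. Its argument "deltas" is one flat list of numbers, 6 for each row, row after row: the shift along the tool's x, y, z in cm, then the turn, a rotation vector about the tool's x, y, z in degrees. A call has 1 to 20 rows; each row shifts and turns the pose as measured when the row begins, along the tool's axes as they then stand; what a row does not reach is not made up. A row lasts 1/10 s, in which the tool goes at most 50 mm and 8.59 degrees, less where a joint would pass 70% of its speed; a pose out of reach is approached as far as the arm can. A call with a gripper value outside its range is refused whole. "jaw" is the finger opening in cm, from 0 to 8.54, set as the call begins (left out, the last holds). The fingers move at their own pace and stop on an object; "grip_force" is the grip in N (left out, the last holds). Time passes only in rows, so rows that do not move let the fingers close. It gives the time, the measured TCP pose, the force and the opening at its end, in the units of the state.
- manip.get_state(): the state, without advancing time (a new reading comes with each control period).
- eyes.get_image(name): name is "scene" or "top"; returns (picture, depth): 400x640x3 uint8, red, green, blue; 400x640 float32, m along the optical axis (not along the pixel's ray), 0 where there is no reading.
- eyes.get_calibration(name): a dict with "camera_matrix" (3x3 intrinsics, pixels), "rvec" (rotation vector, rad) and "tvec" (3), from world to camera coordinates, as OpenCV has them. Camera axes: x right, y down, z forward; pixel columns grow to the right and rows downward; lengths in m; the calibration is good to about 2 mm. A picture is of the moment at which its call begins. get_calibration takes no time and is no camera call.
- manip.sign_off(): hands the job in, once; it reports no verdict.
The state is a dict: "clock": time; "qpos": joint angles; "qd": joint speeds; "effort": joint torques, N m; "position": TCP position; "ee_rot": TCP orientation; "contact_force": force on the tool from outside, world axes, zero at the start; "moment": the same for the moment, N m; "width": finger opening in m.
Only numpy, scipy, OpenCV 4.12 (cv2) and the standard library are available. Lean on these libraries where they do the work, as an engineer would, in place of code of your own. Each camera call takes 0.05 s, during which the arm holds its last target.

### The job

With your fingertips, give the tubes in the bench microcentrifuge a quick spin: press the mains rocker to on, then push the open lid down until fully shut without slamming it, and only then press the round quick-spin key and keep it down. The rotor turns only while that key is held, so the program finishes while holding it fully down. Do not press the other two keys, do not raise the lid further, and leave the bottle, tip box and tube rack where they stand.

Things in the scene. Friction and masses are not known exactly. Their poses are not given: they have to be found in the camera images.
- centrifuge: Bench microcentrifuge, fixed: white housing 240 mm deep (x), 226 wide (y), deck at 112 mm, 131 high with lid shut. Origin: centre of its underside, on the bench. Front (-x) faces the robot, yaw within 0.3 rad; z up. Sloping control panel along the front, round rotor chamber with two tubes behind it, lid over that. Panel, left to right (+y to -y): display, start/stop key, quick-spin key, rocker.
- panel_mid (a point): Middle of the control panel's face, at (-86, 0, 92) mm in the centrifuge's frame. The panel is 70 mm by 222 mm and slopes up towards the back at 0.26 rad (15 degrees), so its outward normal is (-0.257, 0, 0.966) in the centrifuge's frame. Flush dark display at y = +72 mm.
- mains_switch (a joint): Black mains rocker, 29 mm long (along the panel's slope) by 21 wide, centred at y = -86 mm, rightmost control; rad, 0 = off, 0.36 = on. Off: front half lies parallel to the panel, 4.5 mm above it, and the rear half (away from the robot) rises to 9.5 mm. Pressing the raised rear end about 5 mm down, with 3 to 5 N, until it stops level switches it on; it stays where it is left.
- switch_end (a point): Point on the upper face of the rocker's rear half, 2 mm from its rear end and about 12 mm up the slope from the rocker's middle: the end to press. 9 mm above the panel when off, 4.5 mm when on.
- lid (a joint): Flat grey lid, 166 mm from hinge to free edge, 222 wide, 17 thick, round clear window; rad, 0 = shut (level), starts open at 0.8 to 1.05. Hinged along y at the back, free edge towards the robot; open, its outer face looks up and away from the robot. Damped stiff hinge: stays put above about 0.6, below that sinks slowly by its weight and stays shut. 1 to 5 N on the outer face shuts it.
- lid_edge (a point): Middle of the lid's free front edge, on the upper (outer) face; moves with the lid.
- lid_hinge (a point): Middle of the lid's hinge line, at (108, 0, 114) mm in the centrifuge's frame. The lid's outer face is a plane 17 mm from this line (17 mm above it when shut).
- spin_key (a joint): Round light-grey quick-spin key, 20 mm in diameter, at y = -34 mm on the panel, second from the right; m, 0 = released, 0.004 = fully down. Moves square to the panel, springs back when let go; 1.5 N to start, 5 N fully down.
- spin_key_top (a point): Centre of the top of the quick-spin key, 6 mm above the panel when released.
- start_key (a joint): Oblong light-grey start/stop key, 28 mm wide (y) by 16, 6 mm proud, at y = +18 mm on the panel; m, 0 = released, 0.004 = fully down. Not to be pressed.
- release_key (a joint): Small round light-grey lid-release key, 12 mm in diameter, 6 mm proud, in front of the display at y = +72 mm; m, 0 = released, 0.004 = fully down. Not to be pressed.
- reagent: Loose amber reagent bottle, 60 mm in diameter, 115 mm tall, beside the centrifuge; origin at the centre of its underside. To be left alone.
- tip_box: Loose pipette-tip box with clear lid, 82 x 116 x 59 mm, beside the centrifuge; origin at the centre of its underside. To be left alone.
- tube_rack: Loose white rack with capped microtubes, 66 x 110 x 41 mm, beside the centrifuge; origin at the centre of its underside. To be left alone.

How it is judged:
On the way, in this order (a step that is already met when the one before it is completed fails the run):
1. the mains rocker is switched on (value of joint mains_switch above 0.3 rad), for 0.2 s.
2. then the lid is pushed fully shut (value of joint lid below 0.03 rad), for 0.2 s.
3. then the quick-spin key is pressed down by the fingers (value of joint spin_key above 0.003 m and contact force between the fingers and spin_key above 0.5 N), for 0.2 s.
At the end, for the whole second after the job is handed in: Mains rocker on (over 0.3 rad), lid shut (under 0.03 rad), quick-spin key held down by the fingers (over 3 of its 4 mm, above 0.5 N) through the last second; the other two keys up (under 1.5 mm); bottle, tip box and tube rack within 15 mm of where they stood (all of step 3 and value of joint mains_switch above 0.3 rad and value of joint lid below 0.03 rad and value of joint each of start_key, release_key below 0.0015 m and distance of each of reagent, tip_box, tube_rack from where it was at the start of the episode below 0.015 m); the arm keeps its last pose, push and grip.
It fails at once if the quick-spin key is pressed (over 1.5 mm) before the mains is on and the lid shut (value of joint spin_key above 0.0015 m and (value of joint lid above 0.05 rad or value of joint mains_switch below 0.18 rad)).
It fails at once if the start/stop or the lid-release key is pressed (over 1.5 mm) (value of joint any of start_key, release_key above 0.0015 m).
It fails at once if the lid is slammed (turns shut faster than 3.5 rad/s) (velocity of joint lid below -3.5 rad/s).
It fails at once if the lid is lifted further open (past 1.17 rad) (value of joint lid above 1.17 rad).
It fails at once if the bottle, tip box or tube rack is shifted or lifted (over 15 mm) (distance of any of reagent, tip_box, tube_rack from where it was at the start of the episode above 0.015 m).
It also fails if it takes over 51 s, if anything falls off the work surface, if the arm or the gripper's body presses on something with over 40 N, if the wrist force passes 120 N, or if a joint passes its speed limit or range.

## Working session

There is one attempt and no reset: what is moved stays moved. The work goes in short steps, Python scripts to look and compute and a tool call to move; the robot and the scene stay as the last step left them, time stands still between calls to the robot, and variables do not carry over. Pictures are saved under pics/ and viewed, and the job is handed in when it is done.

Besides the shell and the picture viewer there is one more tool, called as name(argument=value, ...) on one line, values as JSON. servo_tool: Moves the arm, as the interface text tells. Its arguments: {"type":"object","properties":{"deltas":{"type":"array","items":{"type":"number"}},"jaw":{"type":"number"},"grip_force":{"type":"number"}},"required":["deltas"]}

```bash
mkdir -p pics; python3 - <<'E'
from rig import manip, eyes
import cv2,numpy as np
for n in ("scene","top"):
    p,d=eyes.get_image(n); c=eyes.get_calibration(n)
    cv2.imwrite(f"pics/{n}0.png",p[:,:,::-1]); np.savez(f"{n}0.npz",p=p,d=d,K=c["camera_matrix"],r=c["rvec"],t=c["tvec"])
    print(n,c)
print(manip.get_state())
E
```

```text
scene {'camera_matrix': array([[418.45593874,   0.        , 318.90882705],
       [  0.        , 418.45593874, 199.32522661],
       [  0.        ,   0.        ,   1.        ]]), 'rvec': array([ 2.08460137,  1.47052481, -0.52950561]), 'tvec': array([-0.23552998, -0.37481573,  1.3444826 ])}
top {'camera_matrix': array([[504.47193801,   0.        , 318.93325348],
       [  0.        , 504.47193801, 201.05042415],
       [  0.        ,   0.        ,   1.        ]]), 'rvec': array([ 2.09093251, -2.12951788,  0.17821355]), 'tvec': array([0.07801096, 0.60431439, 1.19837378])}
{'clock': 0.1, 'qpos': array([-1.27401223e+00,  2.76557112e-01,  1.50602431e+00, -1.23322410e-05,
        1.36071264e+00, -1.20990905e-01]), 'qd': array([ 1.79565047e-03, -2.09869748e-03, -3.92702221e-03,  3.72558177e-05,
       -1.82220063e-04, -9.71209011e-04]), 'effort': array([ 1.71726500e-03, -4.17699945e+01, -2.46402633e+01, -2.60764118e-04,
        5.72507342e-03, -3.32555871e-06]), 'position': array([ 0.2331473 , -0.52508404,  0.23050467]), 'ee_rot': array([-8.46890702e-04,  9.78261599e-01,  2.07372901e-01, -8.06839242e-05]), 'contact_force': array([-0.10095331,  0.38625912,  0.77611524]), 'moment': array([ 0.00520209, -0.0245468 ,  0.03585857]), 'width': 0.08540020520466722}
```

View pics/scene0.png

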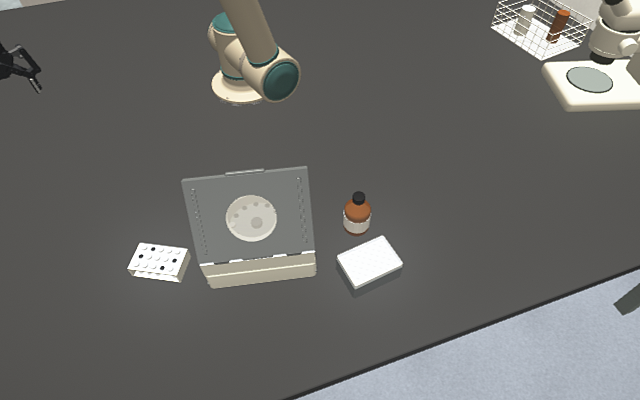

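View pics/top0.png

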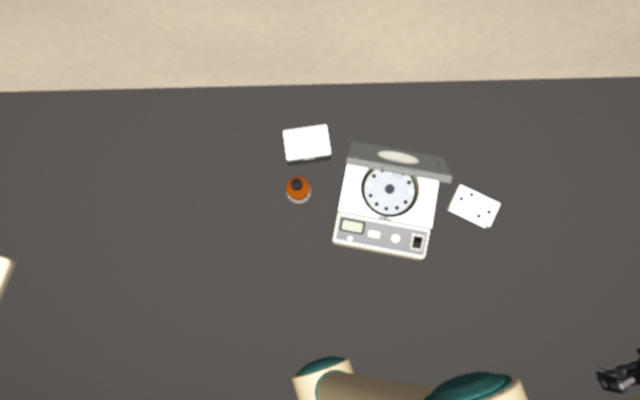

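The scene view shows the centrifuge from behind, with the bottle and tip box on its +y side and the rack on its -y side. The top view shows the panel at about (335-430, 215-258), the display at (352,226) and the rocker at (417,242). I'll enlarge it.

```bash
python3 - <<'E'
import cv2,numpy as np
p=np.load("top0.npz")["p"][135:265,325:460,::-1]
cv2.imwrite("pics/topcrop.png",cv2.resize(p,None,fx=4.6,fy=4.6,interpolation=cv2.INTER_CUBIC))
E
```

```text
(no output)
```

View pics/topcrop.png

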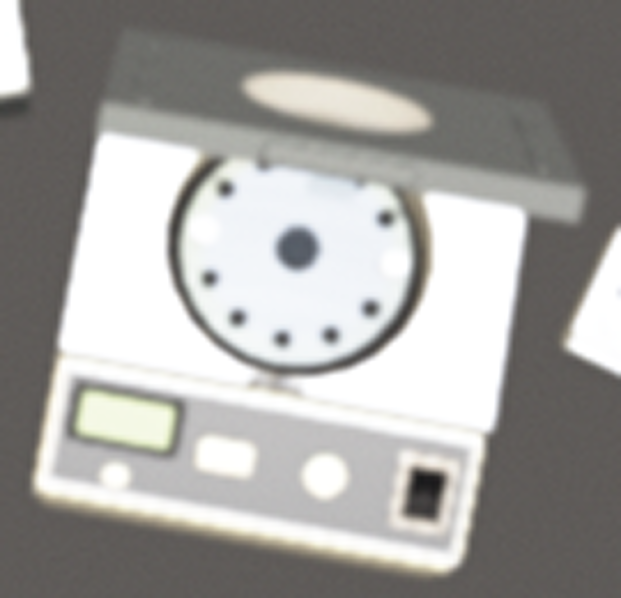

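```bash
cat > h.py <<'E'
import cv2,numpy as np
from scipy.spatial.transform import Rotation as R
def load(n):
    z=np.load(n); return z["p"],z["d"],z["K"],z["r"],z["t"]
def cloud(d,K,r,t):
    v,u=np.mgrid[0:d.shape[0],0:d.shape[1]]
    c=np.stack([(u-K[0,2])/K[0,0]*d,(v-K[1,2])/K[1,1]*d,d],-1)
    M=cv2.Rodrigues(r)[0]; return (c-t.reshape(3))@M
s,c=np.sin(.26),np.cos(.26)
def pan(u,y,h): return np.array([-.086+u*c-h*s,y,.092+u*s+h*c])
E
python3 - <<'E'
from h import *
from scipy.optimize import least_squares
p,d,K,r,t=load("top0.npz")
W=cloud(d,K,r,t)
px=lambda a:(np.array(a)/4.6)+[325-.39,135-.39]
obs=[((325,475),lambda u:pan(u,-.034,.006)),((225,456),lambda u:pan(u,.018,.006)),((126,420),None),((426,493),lambda u:pan(u,-.086,.006))]
obs=[o for o in obs if o[1]]
def tf(q,P): 
    a=q[2]; return np.array([q[0]+np.cos(a)*P[0]-np.sin(a)*P[1],q[1]+np.sin(a)*P[0]+np.cos(a)*P[1],P[2]])
def res(q):
    out=[]
    for o,f in obs:
        z=cv2.projectPoints(tf(q,f(0.)),r,t,K,None)[0].ravel(); out+=list(z-px(o))
    return out
s_=least_squares(res,[.6,0,0]); print(s_.x,np.round(s_.fun,2)); q=s_.x
# check projections
for nm,P in dict(fl=(-.12,.113,.083),fr=(-.12,-.113,.083),dl=(-.05,.113,.112),dr=(-.05,-.113,.112),hinge=(.108,0,.114),disp=pan(0,.072,0)).items():
    z=cv2.projectPoints(tf(q,np.array(P)),r,t,K,None)[0].ravel(); print(nm,np.round((z-[324.6,134.6])*4.6))
# depth cloud in centrifuge frame
a=q[2];L=W-[q[0],q[1],0];X=np.cos(a)*L[...,0]+np.sin(a)*L[...,1];Y=-np.sin(a)*L[...,0]+np.cos(a)*L[...,1];Z=W[...,2]
for yy in (-.1,-.06,.0,.045,.1):
    m=(abs(Y-yy)<.004)&(abs(X)<.2)&(Z>.03); o=np.argsort(X[m]); print(yy,[(round(x*1e3),round(z*1e3)) for x,z in zip(X[m][o],Z[m][o])][::2])
m=(X>-.045)&(X<-.03)&(Z>.08)&(abs(Y)<.2);print("Y extent",Y[m].min(),Y[m].max(),np.median(Z[m]))
m=(X>-.2)&(X<-.0)&(Z>.06)&(abs(Y)<.08);print("X min",np.sort(X[m])[:10])
for n in ("scene",):
    p2,d2,K2,r2,t2=load("scene0.npz");W2=cloud(d2,K2,r2,t2);L=W2-[q[0],q[1],0];X=np.cos(a)*L[...,0]+np.sin(a)*L[...,1];Y=-np.sin(a)*L[...,0]+np.cos(a)*L[...,1];Z=W2[...,2]
    m=(abs(Y-.07)<.004)&(abs(X)<.2)&(Z>.03); o=np.argsort(X[m]); print([(round(x*1e3),round(z*1e3)) for x,z in zip(X[m][o],Z[m][o])])
    m=(Z>.15)&(abs(Y)<.2)&(abs(X)<.2);print("lid Y",np.percentile(Y[m],[1,99]),"zmax",np.percentile(Z[m],99.5))
E
```

```text
[ 0.59821056 -0.09797472 -0.20328389] [ 0.04 -0.08  0.1   0.06 -0.13  0.02]
fl [ 33. 487.]
fr [463. 567.]
dl [ 58. 348.]
dr [494. 428.]
hinge [324.  95.]
disp [123. 436.]
-0.1 [(-122, 54), (-122, 56), (-121, 62), (-121, 68), (-120, 81), (-120, 83), (-118, 84), (-117, 84), (-116, 87), (-114, 91), (-113, 90), (-111, 84), (-111, 82), (-108, 84), (-108, 82), (-106, 87), (-105, 91), (-103, 85), (-101, 87), (-100, 89), (-99, 92), (-97, 91), (-96, 86), (-94, 90), (-93, 97), (-92, 93), (-90, 93), (-89, 93), (-87, 92), (-87, 93), (-84, 90), (-83, 96), (-83, 97), (-80, 98), (-80, 98), (-78, 93), (-75, 96), (-74, 102), (-73, 96), (-71, 98), (-69, 97), (-68, 100), (-67, 98), (-66, 99), (-64, 99), (-63, 100), (-62, 102), (-61, 101), (-59, 100), (-59, 100), (-56, 97), (-54, 97), (-53, 95), (-52, 106), (-52, 96), (-52, 103), (-51, 112), (-49, 108), (-48, 110), (-47, 113), (-46, 111), (-44, 109), (-44, 109), (-42, 113), (-41, 110), (-39, 109), (-38, 106), (-37, 115), (-35, 111), (-34, 113), (-33, 118), (-32, 111), (-30, 113), (-29, 109), (-27, 112), (-25, 114), (-24, 114), (-22, 112), (-20, 112), (-
[... 13895 characters left out ...]
, 37), (120, 83), (120, 112), (120, 54), (120, 50), (120, 78), (120, 117), (120, 51), (120, 99), (120, 62), (120, 98), (120, 33), (120, 55), (121, 75), (121, 103), (121, 66), (121, 46), (121, 87), (121, 54), (121, 91), (121, 129), (121, 110), (121, 117), (121, 87), (121, 106), (121, 114), (121, 59), (121, 88), (121, 79), (121, 106), (121, 43), (121, 133), (121, 83), (121, 84), (121, 50), (121, 46), (121, 110), (121, 126), (121, 76), (121, 96), (121, 43), (121, 100), (121, 75), (121, 111), (121, 60), (121, 126), (121, 97), (121, 96), (121, 61), (121, 104), (122, 127), (122, 38), (122, 124), (123, 126), (123, 128), (123, 125), (123, 126)]
lid Y [-0.11248816  0.10503278] zmax 0.2685479611572849
```

The keys fit to within 0.13 px: pose is (0.598, -0.098), yaw -0.203. Depth profiles agree, and the lid is at about 1.04 rad. Next I close the jaw, square the tool to the panel, and then translate.

```bash
cat >> h.py <<'E'
Q=(.5982,-.0980,-.2033)
RC=R.from_euler('z',Q[2])
def w(P): return RC.apply(P)+[Q[0],Q[1],0]
def loc(p): return RC.inv().apply(np.array(p)-[Q[0],Q[1],0])
def tgt(tilt): # tool x fwd, z down tilted toward +x by tilt
    return RC*R.from_matrix(np.diag([1.,-1,-1]))*R.from_euler('y',tilt)
def go(P,tilt=.26):
    from rig import manip
    s=manip.get_state(); q=s["ee_rot"]; A=R.from_quat([q[1],q[2],q[3],q[0]])
    print("t",round(s["clock"],2),"loc mm",np.round(loc(s["position"])*1e3,1),"F(cent)",np.round(RC.inv().apply(s["contact_force"]),1),"width",round(s["width"],4))
    print("delta tool cm",np.round(A.inv().apply(w(P)-s["position"])*100,2),"rot deg",np.round((A.inv()*tgt(tilt)).as_rotvec(degrees=True),2))
E
python3 -c "
from h import *
go(pan(.012,-.086,.06))"
```

```text
t 0.1 loc mm [-271.3 -492.   230.5] F(cent) [-0.2  0.4  0.8] width 0.0854
delta tool cm [ 38.38 -22.44   7.79] rot deg [-4.72 14.43 35.37]
```

servo_tool(deltas=[0, 0, 0, 0, 0, 7.2, 0, 0, 0, 0, 0, 7.2, 0, 0, 0, 0, 0, 7.2, 0, 0, 0, 0, 0, 7.2, 0, 0, 0, 0, 0, 7.2, 0, 0, 0, 0, 7.5, 0, 0, 0, 0, 0, 7.5, 0], jaw=0, grip_force=20)

```text
clock: 0.8
position: [0.237, -0.5242, 0.227]
ee_rot: [0.012, 0.985, -0.115, 0.132]
contact_force: [-0.5, 0.6, -0.5]
width: 0.0001
```

```bash
python3 -c "
from h import *
go(pan(.013,-.086,.06))"
```

```text
t 0.8 loc mm [-267.7 -490.4  227. ] F(cent) [-0.6  0.5 -0.5] width 0.0001
delta tool cm [ 14.16 -40.87  11.76] rot deg [ 0.06 -0.34 -1.64]
```

servo_tool(deltas=[0, -4, 0, 0, 0, -1.6, 0, -4, 0, 0, 0, 0, 0, -4, 0, 0, 0, 0, 0, -4, 0, 0, 0, 0, 0, -4, 0, 0, 0, 0, 0, -4, 0, 0, 0, 0, 0, -4, 0, 0, 0, 0, 0, -4, 0, 0, 0, 0, 0, -4, 0, 0, 0, 0, 0, -4, 0, 0, 0, 0, 3.5, 0, 0, 0, 0, 0, 3.5, 0, 0, 0, 0, 0, 3.5, 0, 0, 0, 0, 0, 0, 0, 0, 0, 0, 0, 0, 0, 0, 0, 0, 0])

```text
clock: 2.3
position: [0.4152, -0.1365, 0.2479]
ee_rot: [0.01, 0.986, -0.107, 0.129]
contact_force: [-0.2, 0.6, -1.2]
width: -0.0004
```

```bash
python3 -c "
from h import *
go(pan(.013,-.086,.03))"
```

```text
t 2.3 loc mm [-171.4  -74.6  247.9] F(cent) [-0.3  0.6 -1.2] width -0.0004
delta tool cm [ 5.56  1.12 14.26] rot deg [-0.26  0.   -0.79]
```

servo_tool(deltas=[1.9, 0.4, 2.5, -0.2, 0, -0.8, 1.9, 0.4, 2.5, 0, 0, 0, 1.9, 0.4, 2.5, 0, 0, 0, 0, 0, 2.5, 0, 0, 0, 0, 0, 2, 0, 0, 0, 0, 0, 1, 0, 0, 0, 0, 0, 0, 0, 0, 0, 0, 0, 0, 0, 0, 0])

```text
clock: 3.1
position: [0.4931, -0.1667, 0.1317]
ee_rot: [0.012, 0.987, -0.103, 0.126]
contact_force: [-0.1, -0.2, -0.2]
width: 0.0003
```

```bash
python3 - <<'E'
from h import *
go(pan(.013,-.086,.015))
from rig import eyes
p,d=eyes.get_image("top"); cv2.imwrite("pics/t1.png",cv2.resize(p[150:270,325:455,::-1],None,fx=5,fy=5,interpolation=cv2.INTER_CUBIC))
E
```

```text
t 3.1 loc mm [-89.1 -88.5 131.7] F(cent) [-0.1 -0.2 -0.2] width 0.0003
delta tool cm [ 0.59 -0.26  2.41] rot deg [-0.01  0.36 -0.24]
```

View pics/t1.png

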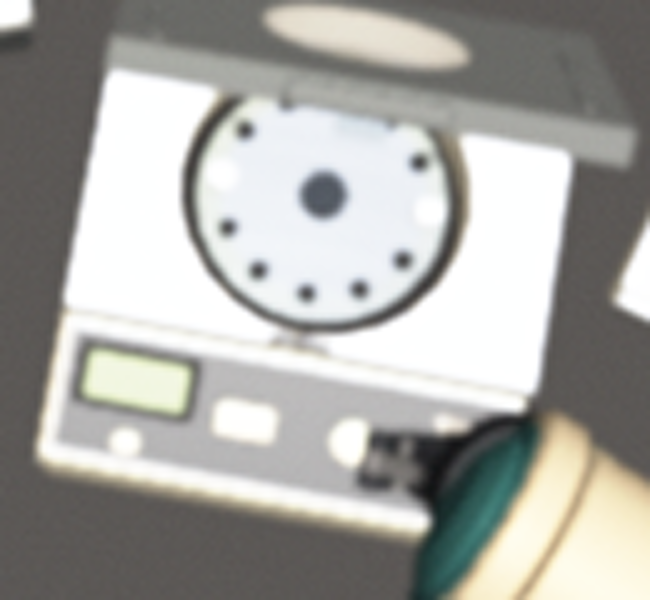

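The gripper hides the rocker in the top view at about (440,450) in the crop, and nothing is touching. I'll go down by force feedback.

servo_tool(deltas=[0.4, -0.2, 0.8, 0, 0, 0, 0.2, -0.1, 0.8, 0, 0, 0, 0, 0, 0.8, 0, 0, 0, 0, 0, 0, 0, 0, 0])

```text
clock: 3.55
position: [0.5074, -0.1669, 0.1116]
ee_rot: [0.014, 0.986, -0.103, 0.129]
contact_force: [-0.7, 1.0, -0.5]
width: -0.0002
```

```bash
python3 - <<'E'
from h import *
go(pan(.013,-.086,.0045))
E
```

```text
t 3.55 loc mm [-75.1 -85.8 111.6] F(cent) [-0.9  0.9 -0.5] width -0.0002
delta tool cm [-0.26  0.02  1.16] rot deg [ 0.1   0.01 -0.23]
```

servo_tool(deltas=[-0.25, 0, 0.4, 0, 0, 0, 0, 0, 0.25, 0, 0, 0, 0, 0, 0.25, 0, 0, 0, 0, 0, 0.2, 0, 0, 0])

```text
clock: 3.95
position: [0.5095, -0.1672, 0.1009]
ee_rot: [0.014, 0.986, -0.103, 0.131]
contact_force: [0.4, 2.1, 2.9]
width: 0.0001
```

```bash
python3 - <<'E'
from h import *
go(pan(.013,-.086,.0045))
E
```

```text
t 3.95 loc mm [-72.9 -85.6 100.9] F(cent) [-0.1  2.1  2.9] width 0.0001
delta tool cm [-0.19  0.04  0.07] rot deg [ 0.1  -0.22 -0.25]
```

servo_tool(deltas=[-0.1, 0, 0.2, 0, 0, 0, 0, 0, 0.2, 0, 0, 0])

```text
clock: 4.15
position: [0.5102, -0.1673, 0.0997]
ee_rot: [0.014, 0.986, -0.102, 0.132]
contact_force: [-13.8, 4.2, 29.3]
width: -0.0001
```

```bash
python3 - <<'E'
from h import *
go(pan(.013,-.086,.0045))
E
```

```text
t 4.15 loc mm [-72.2 -85.6  99.7] F(cent) [-14.4   1.3  29.3] width -0.0001
delta tool cm [-0.24  0.04 -0.06] rot deg [ 0.12 -0.38 -0.19]
```

The rocker hit its hard stop at level, with the force jumping to about 30 N. I'll retreat up and look.

servo_tool(deltas=[0, 0, -1, 0, 0, 0, 0, 0, -3, 0, 0, 0, 0, 0, -4, 0, 0, 0, 0, 0, -4, 0, 0, 0, 0, 0, -4, 0, 0, 0, 0, 0, -4, 0, 0, 0, 0, -1, -3, 0, 0, 0, 0, -2, 0, 0, -7.5, 0, 0, 0, 0, 0, -7.5, 0, 0, 0, 0, 0, 0, 0])

```text
clock: 5.15
position: [0.4495, -0.1243, 0.3309]
ee_rot: [0.002, 0.994, -0.105, -0.004]
contact_force: [0.9, 0.4, -0.7]
width: -0.0002
```

```bash
python3 - <<'E'
from h import *
go([.046,-.05,.29],0)
from rig import eyes
for n in("top","scene"):
    p,d=eyes.get_image(n); c=eyes.get_calibration(n); np.savez(n+"2.npz",p=p,d=d,K=c["camera_matrix"],r=c["rvec"],t=c["tvec"])
    q=p[150:270,325:455] if n=="top" else p[100:300,120:340]
    cv2.imwrite(f"pics/{n}2.png",cv2.resize(q[:,:,::-1],None,fx=3.5,fy=3.5,interpolation=cv2.INTER_CUBIC)[:600,:800])
E
```

```text
t 5.15 loc mm [-140.3  -55.7  330.9] F(cent) [ 0.8  0.6 -0.7] width -0.0002
delta tool cm [18.66 -0.72  3.95] rot deg [ 0.31  0.42 -0.39]
```

View pics/top2.png

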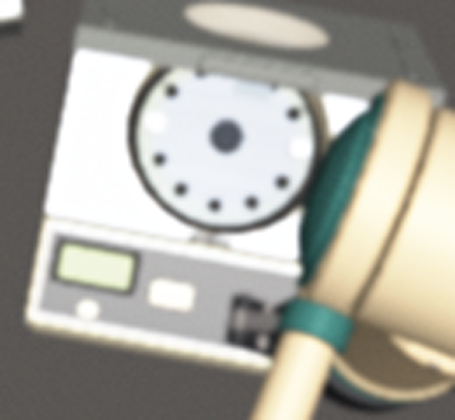

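View pics/scene2.png

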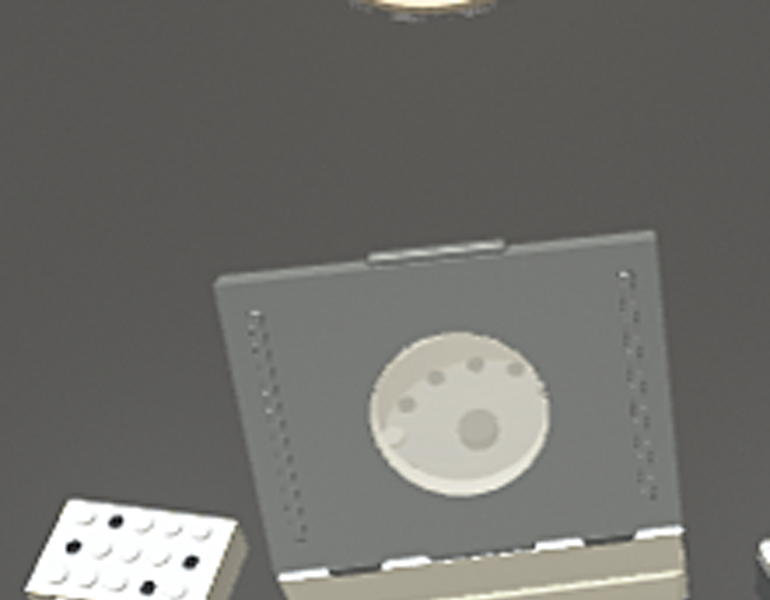

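The lid is unmoved and has a central tab about 70 mm wide, so I'll push at y = -60 mm. The arm hides the rocker, so I step left to see it.

servo_tool(deltas=[0, -4.5, 0, 0, 0, 0, 0, -4.5, 0, 0, 0, 0, 0, -4.5, 0, 0, 0, 0, 0, -4.5, 0, 0, 0, 0, 0, 0, 0, 0, 0, 0])

```text
clock: 5.75
position: [0.4797, 0.0548, 0.3266]
ee_rot: [0.001, 0.994, -0.11, -0.002]
contact_force: [-0.7, -0.4, -0.1]
width: 0.0001
```

```bash
python3 - <<'E'
from h import *
go([.046,-.06,.30],0)
from rig import eyes
for n in("top",):
    p,d=eyes.get_image(n)
    cv2.imwrite(f"pics/{n}3.png",cv2.resize(p[150:270,325:455,::-1],None,fx=4.5,fy=4.5,interpolation=cv2.INTER_CUBIC))
E
```

```text
t 5.75 loc mm [-146.9  125.7  326.6] F(cent) [-0.6 -0.5 -0.1] width 0.0001
delta tool cm [19.63 18.22  2.65] rot deg [ 0.18  0.19 -1.02]
```

View pics/top3.png

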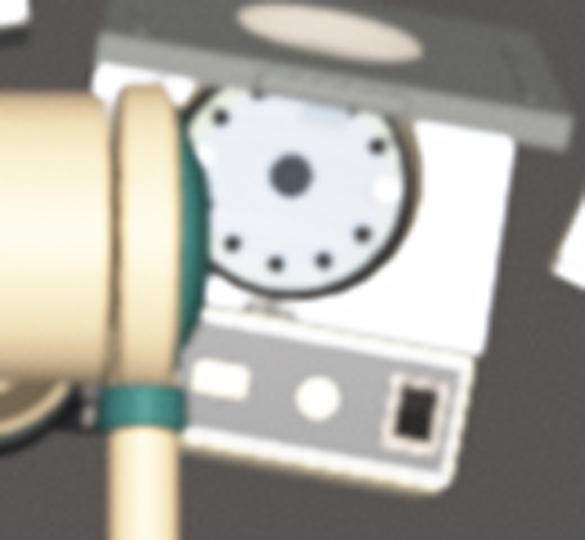

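The rocker at (415,413) now looks evenly shaded (it was two-tone before), which fits the hard stop. I'm already on the left side, so I'll push the lid at y = +60 mm.

servo_tool(deltas=[4, 1.3, 0, 0, 0, 0, 4, 1.3, 0, 0, 0, 0, 4, 1.3, 0, 0, 0, 0, 4, 1.3, 0, 0, 0, 0, 3.3, 1.3, 0, 0, 0, 0, 0, 0, 1.5, 0, 0, 0, 0, 0, 0, 0, 0, 0])

```text
clock: 6.5
position: [0.6482, -0.0693, 0.3105]
ee_rot: [0.005, 0.993, -0.115, -0.001]
contact_force: [-0.2, -0.3, 0.1]
width: 0.0
```

```bash
python3 - <<'E'
from h import *
go([.044,.06,.27],0)
E
```

```text
t 6.5 loc mm [ 43.2  38.2 310.5] F(cent) [-0.1 -0.3  0.1] width 0.0
delta tool cm [ 0.02 -2.22  4.02] rot deg [ 0.56  0.04 -1.6 ]
```

servo_tool(deltas=[0.2, -1.2, 1.5, 0.5, 0, -1.6, 0, -1, 1.2, 0, 0, 0, 0, 0, 1, 0, 0, 0, 0, 0, 0, 0, 0, 0])

```text
clock: 6.9
position: [0.6513, -0.0525, 0.274]
ee_rot: [0.002, 0.995, -0.104, 0.001]
contact_force: [0.2, -0.0, -0.1]
width: 0.0003
```

```bash
python3 - <<'E'
from h import *
go([.046,.06,.26],0)
E
```

```text
t 6.9 loc mm [ 42.9  55.3 274. ] F(cent) [ 0.2  0.  -0.1] width 0.0003
delta tool cm [ 0.31 -0.48  1.4 ] rot deg [ 0.17 -0.09 -0.31]
```

servo_tool(deltas=[0.3, -0.3, 0.6, 0, 0, 0, 0, 0, 0.5, 0, 0, 0, -0.5, 0, 0.4, 0, 0, 0, -0.6, 0, 0.4, 0, 0, 0, -0.6, 0, 0.4, 0, 0, 0])

```text
clock: 7.4
position: [0.6384, -0.0464, 0.2571]
ee_rot: [0.002, 0.995, -0.104, 0.005]
contact_force: [-0.1, 0.3, 1.1]
width: -0.0001
```

```bash
python3 - <<'E'
from h import *
go([.022,.06,.254],0)
from rig import eyes
p,d=eyes.get_image("scene"); cv2.imwrite("pics/s4.png",cv2.resize(p[60:300,120:400,::-1],None,fx=2.5,fy=2.5,interpolation=cv2.INTER_CUBIC))
E
```

```text
t 7.4 loc mm [ 29.   58.7 257.1] F(cent) [-0.2  0.3  1.1] width -0.0001
delta tool cm [-0.7  -0.13  0.3 ] rot deg [ 0.21 -0.57 -0.28]
```

View pics/s4.png

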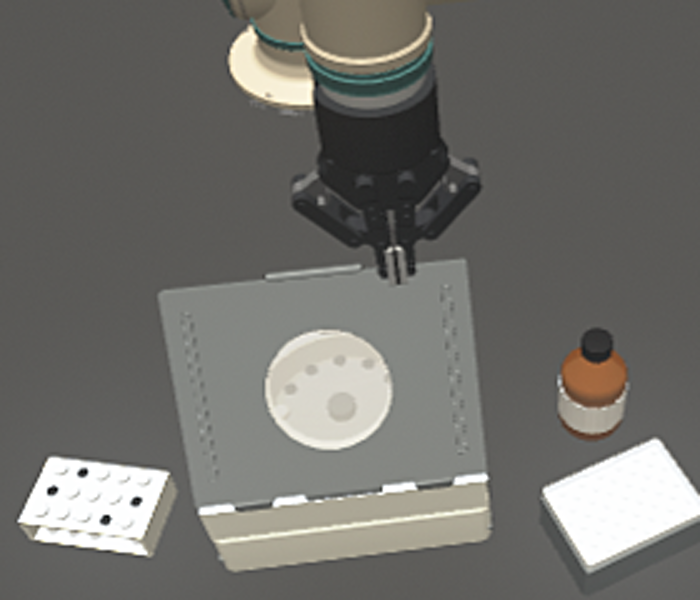

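The fingertips are on the outer face just behind the free edge, at about (397,275), and clear of the tab. The lid is moving, so I keep following the arc.

servo_tool(deltas=[-0.7, 0, 0.5, 0, 0, 0, -0.7, 0, 0.5, 0, 0, 0, -0.7, 0, 0.5, 0, 0, 0, -0.7, 0, 0.6, 0, 0, 0, -0.7, 0, 0.6, 0, 0, 0, -0.7, 0, 0.6, 0, 0, 0])

```text
clock: 8.05
position: [0.5935, -0.0369, 0.2198]
ee_rot: [0.002, 0.995, -0.104, 0.004]
contact_force: [0.3, 0.4, 0.2]
width: -0.0001
```

```bash
python3 - <<'E'
from h import *
go([-.015,.06,.2218],0)
E
```

```text
t 8.05 loc mm [-16.9  58.9 219.8] F(cent) [0.2 0.5 0.2] width -0.0001
delta tool cm [ 0.2  -0.11 -0.2 ] rot deg [ 0.2  -0.48 -0.27]
```

servo_tool(deltas=[-0.4, 0, 0.6, 0, 0, 0, -0.4, 0, 0.6, 0, 0, 0, -0.4, 0, 0.7, 0, 0, 0, -0.4, 0, 0.7, 0, 0, 0, -0.3, 0, 0.7, 0, 0, 0, -0.3, 0, 0.7, 0, 0, 0])

```text
clock: 8.65
position: [0.5689, -0.0318, 0.1753]
ee_rot: [0.002, 0.995, -0.104, 0.003]
contact_force: [0.6, 0.2, 0.3]
width: -0.0002
```

```bash
python3 - <<'E'
from h import *
go([-.042,.06,.179],0)
from rig import eyes
p,d=eyes.get_image("scene"); cv2.imwrite("pics/s5.png",cv2.resize(p[60:300,120:400,::-1],None,fx=2.5,fy=2.5,interpolation=cv2.INTER_CUBIC))
E
```

```text
t 8.65 loc mm [-42.1  58.9 175.3] F(cent) [0.5 0.3 0.3] width -0.0002
delta tool cm [ 0.01 -0.11 -0.37] rot deg [ 0.2  -0.33 -0.27]
```

View pics/s5.png

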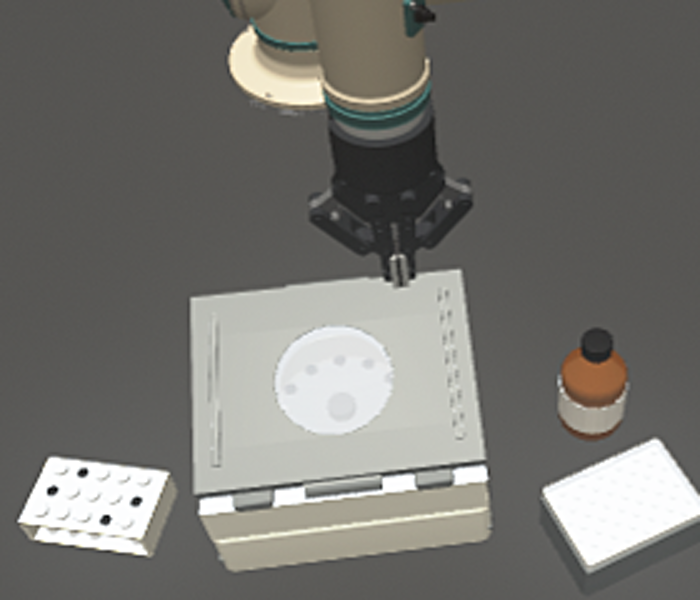

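The lid is partly down and following the fingertips at (400,275). I continue to fully shut.

servo_tool(deltas=[-0.25, 0, 0.7, 0, 0, 0, -0.25, 0, 0.7, 0, 0, 0, -0.15, 0, 0.7, 0, 0, 0, 0, 0, 0.7, 0, 0, 0, 0, 0, 0.6, 0, 0, 0, 0, 0, 0.6, 0, 0, 0])

```text
clock: 9.3
position: [0.5616, -0.0305, 0.1309]
ee_rot: [0.002, 0.995, -0.104, 0.002]
contact_force: [-0.8, -0.1, 11.4]
width: 0.0001
```

```bash
python3 - <<'E'
from h import *
go([-.045,.06,.131],0)
E
```

```text
t 9.3 loc mm [-49.4  58.7 130.9] F(cent) [-0.8 -0.2 11.4] width 0.0001
delta tool cm [ 0.44 -0.13 -0.01] rot deg [ 0.21 -0.26 -0.27]
```

servo_tool(deltas=[0, 0, 0.1, 0, 0, 0, 0, 0, 0.1, 0, 0, 0, 0, 0, 0.1, 0, 0, 0, 0, 0, -1.5, 0, 0, 0, 0, 0, -3, 0, 0, 0, 0, 1, -3, 0, 0, 0, -2, 2, 0, 0, 7.5, 0, -3, 2, 0, 0, 7.4, 0, 0, 2, 0, 0, 0, 0, 0, 0, 0, 0, 0, 0])

```text
clock: 10.3
position: [0.4936, -0.0878, 0.1986]
ee_rot: [0.015, 0.986, -0.102, 0.132]
contact_force: [0.8, 0.2, -0.0]
width: -0.0001
```

```bash
python3 - <<'E'
from h import *
go(pan(0,-.034,.03))
from rig import eyes
for n in("top","scene"):
    p,d=eyes.get_image(n)
    q=p[140:270,325:475] if n=="top" else p[60:300,120:400]
    f=4 if n=="top" else 2.5
    cv2.imwrite(f"pics/{n}6.png",cv2.resize(q[:,:,::-1],None,fx=f,fy=f,interpolation=cv2.INTER_CUBIC))
    c=eyes.get_calibration(n);W=cloud(d,c["camera_matrix"],c["rvec"],c["tvec"]);L=RC.inv().apply((W-[Q[0],Q[1],0]).reshape(-1,3))
    m=(L[:,0]>-.05)&(L[:,0]<-.03)&(abs(L[:,1])<.1)&(L[:,2]>.1)&(L[:,2]<.16);print(n,"front strip z",np.median(L[m,2]),m.sum())
E
```

```text
t 10.3 loc mm [-104.5  -11.1  198.6] F(cent) [ 0.8  0.3 -0. ] width -0.0001
delta tool cm [-1.    2.26  7.78] rot deg [ 0.24 -0.35 -0.09]
top front strip z 0.1307915646655522 726
scene front strip z 0.1323230529357663 669
```

View pics/top6.png

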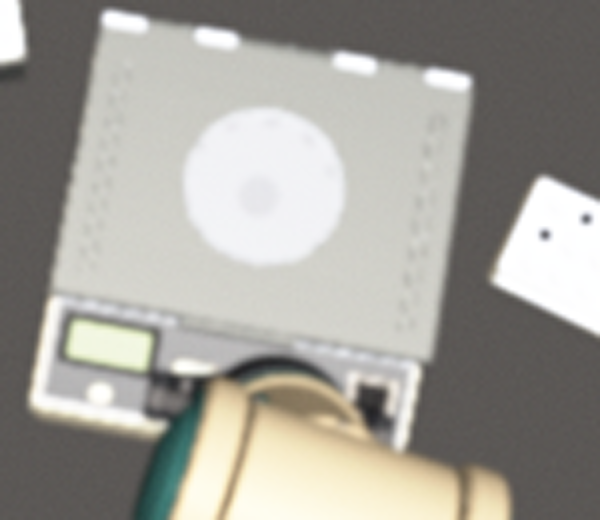

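View pics/scene6.png

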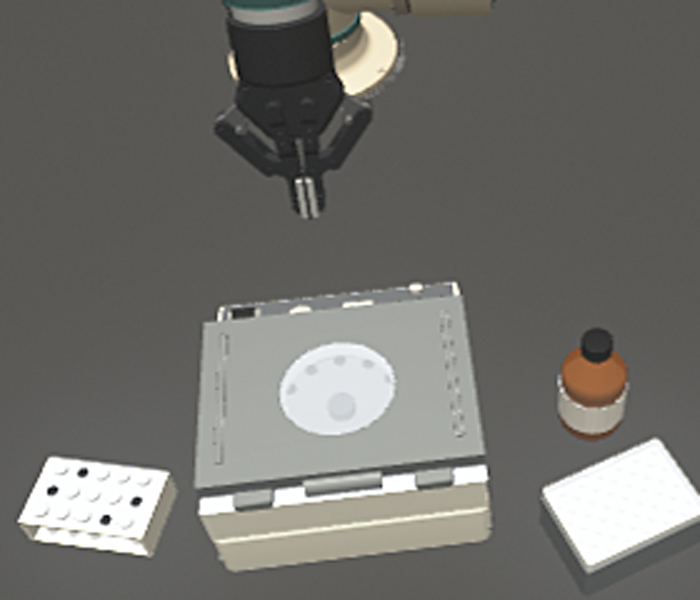

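The lid is flat and shut (front strip at 131-132 mm in both cameras), and the bottle, box and rack are unmoved. Next is the quick-spin key.

servo_tool(deltas=[-0.5, 1.2, 2, 0, 0, 0, -0.5, 1, 2, 0, 0, 0, 0, 0, 2, 0, 0, 0, 0, 0, 1.5, 0, 0, 0, 0, 0, 0, 0, 0, 0])

```text
clock: 10.9
position: [0.5108, -0.1106, 0.1248]
ee_rot: [0.014, 0.986, -0.099, 0.136]
contact_force: [-0.4, -0.6, 1.2]
width: 0.0001
```

```bash
python3 - <<'E'
from h import *
go(pan(0,-.034,.008))
E
```

```text
t 10.9 loc mm [-83.  -30.  124.8] F(cent) [-0.3 -0.7  1.2] width 0.0001
delta tool cm [-1.16  0.39  2.28] rot deg [ 0.04 -0.78  0.13]
```

servo_tool(deltas=[-0.7, 0.3, 0.5, 0, -0.7, 0, -0.4, 0.1, 0.6, 0, 0, 0, -0.1, 0, 0.6, 0, 0, 0, 0, 0, 0.3, 0, 0, 0, 0, 0, 0, 0, 0, 0])

```text
clock: 11.4
position: [0.5073, -0.1134, 0.1029]
ee_rot: [0.014, 0.986, -0.098, 0.131]
contact_force: [-0.6, -0.0, 0.0]
width: 0.0001
```

```bash
python3 - <<'E'
from h import *
go(pan(0,-.034,.002))
E
```

```text
t 11.4 loc mm [-85.9 -33.4 102.9] F(cent) [-0.6 -0.1  0. ] width 0.0001
delta tool cm [-0.29  0.05  0.85] rot deg [ 0.03 -0.26  0.25]
```

servo_tool(deltas=[-0.3, 0, 0.3, 0, 0, 0, 0, 0, 0.3, 0, 0, 0, 0, 0, 0.2, 0, 0, 0])

```text
clock: 11.7
position: [0.5065, -0.1133, 0.0949]
ee_rot: [0.014, 0.986, -0.098, 0.132]
contact_force: [-0.4, 1.0, 3.9]
width: -0.0003
```

```bash
python3 - <<'E'
from h import *
go(pan(0,-.034,.002))
E
```

```text
t 11.7 loc mm [-86.8 -33.5  94.9] F(cent) [-0.6  0.9  3.9] width -0.0003
delta tool cm [-0.    0.05  0.1 ] rot deg [ 0.04 -0.34  0.26]
```

servo_tool(deltas=[0, 0, 0.15, 0, 0, 0, 0, 0, 0.15, 0, 0, 0])

```text
clock: 11.9
position: [0.5068, -0.1133, 0.0937]
ee_rot: [0.014, 0.986, -0.098, 0.132]
contact_force: [-10.7, 1.1, 24.1]
width: 0.0001
```

```bash
python3 - <<'E'
from h import *
go(pan(0,-.034,.002))
E
```

```text
t 11.9 loc mm [-86.4 -33.5  93.7] F(cent) [-10.7  -1.1  24.1] width 0.0001
delta tool cm [-0.    0.05 -0.02] rot deg [ 0.05 -0.36  0.29]
```

The key is at its stop. I hold with a gentler push to confirm it is steady.

servo_tool(deltas=[0, 0, 0.1, 0, 0, 0, 0, 0, 0.1, 0, 0, 0, 0, 0, 0.1, 0, 0, 0, 0, 0, 0.1, 0, 0, 0])

```text
clock: 12.3
position: [0.5067, -0.1133, 0.094]
ee_rot: [0.015, 0.986, -0.097, 0.133]
contact_force: [-5.1, 1.9, 10.4]
width: -0.0
```

```bash
python3 - <<'E'
from h import *
go(pan(0,-.034,.002))
from rig import eyes
for n in("top","scene"):
    p,d=eyes.get_image(n)
    q=p[110:270,280:500] if n=="top" else p[60:300,120:400]
    cv2.imwrite(f"pics/{n}7.png",cv2.resize(q[:,:,::-1],None,fx=2.5,fy=2.5,interpolation=cv2.INTER_CUBIC))
    c=eyes.get_calibration(n);W=cloud(d,c["camera_matrix"],c["rvec"],c["tvec"]);L=RC.inv().apply((W-[Q[0],Q[1],0]).reshape(-1,3))
    m=(L[:,0]>-.05)&(L[:,0]<-.03)&(abs(L[:,1])<.1)&(L[:,2]>.1)&(L[:,2]<.16);print(n,np.median(L[m,2]),m.sum())
go(pan(0,-.034,.002))
E
```

```text
t 12.3 loc mm [-86.5 -33.4  94. ] F(cent) [-5.4  0.9 10.4] width -0.0
delta tool cm [0.   0.06 0.  ] rot deg [ 0.09 -0.46  0.38]
top 0.13084156172770683 731
scene 0.13229415781161177 674
t 12.4 loc mm [-86.5 -33.4  94. ] F(cent) [-5.8  0.4 10.5] width -0.0001
delta tool cm [0.   0.06 0.  ] rot deg [ 0.09 -0.46  0.38]
```

View pics/top7.png

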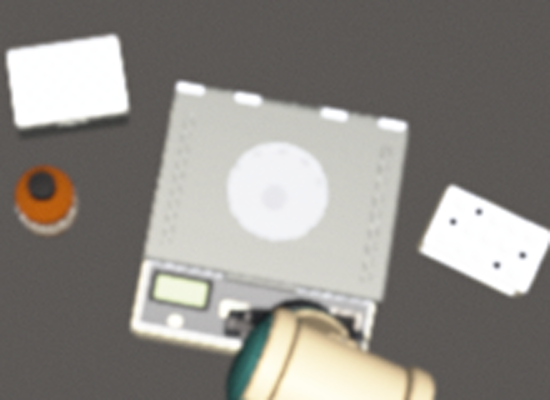

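View pics/scene7.png

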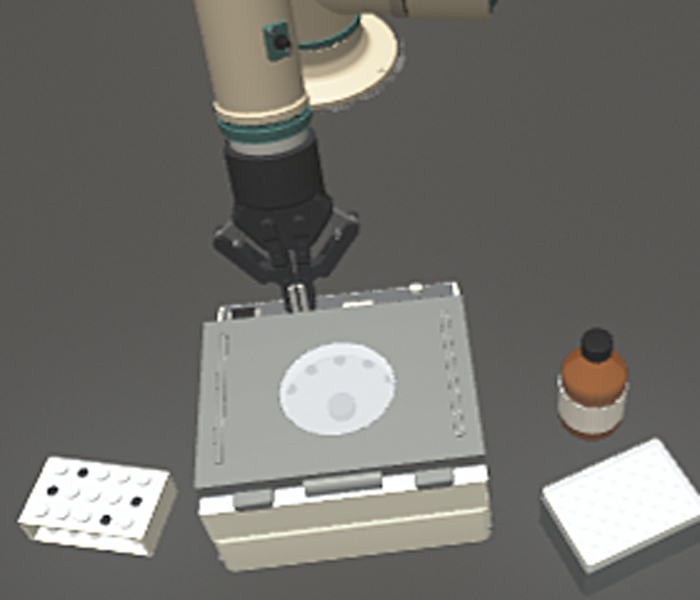

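The fingertips are on the quick-spin key (scene view, about (298,297)), with the TCP 2.0 mm above the panel, which is fully down. The push is steady at about 11 N, the lid is shut and the neighbours have not moved.

```bash
python3 -c "
from rig import manip
print(manip.sign_off())
s=manip.get_state();print(s['clock'],s['position'],s['contact_force'])"
```

```text
the job is handed in; nothing more can be done
None
the job is handed in; nothing more can be done
```

I switched the mains rocker on, pushed the lid shut along its arc in about 2 s, and then pressed the quick-spin key. I handed the job in at about 12.4 s with the key still held down.

- **Rocker:** it reached a hard stop at level, with the force rising to about 30 N. The picture afterwards showed it evenly shaded, but I could not read its joint angle directly.
- **Lid:** its front strip measured 131 mm in the top camera and 132 mm in the scene camera, which matches fully shut.
- **Quick-spin key:** the fingertips sat 2.0 mm above the panel, which is fully down, and held a steady push of about 11 N over the last readings.
- **Other items:** the bottle, tip box and tube rack looked unmoved in the final pictures. I never went near the lid-release or start/stop key.

No check failed or disagreed. The hand-in gave no verdict.

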